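Make up two sampling kits in the microbiology lab

ROBOT

A 6-joint arm with a two-finger parallel gripper is mounted at the origin on the work surface. World frame = base frame: x ahead of the robot, y to its left, z up, the work surface at z = 0. Lengths are in m, angles in rad, forces in N, time in s.
With the tool pointing down it reaches from about 0.325 to 0.925 m from the base axis. Payload 3.1 kg.
Tool frame: the origin (TCP) lies at the very end of the fingers, on their centre line; the grasp point (between the pads) lies 19 mm behind it (r.grip_point_offset is the distance from the TCP to the grasp point, in m); z points along the fingers, y is the line along which they close (so a half turn about z gives the same grasp; the last joint's range is limited). The gripper opens to 85 mm and grips with 20 to 120 N. Pads are 22 mm wide; open, the fingers measure 114 mm over their backs; the gripper's body (76 mm by 85 mm) begins 54 mm behind the grasp point. The pads swing forward as they close: fully open they stand 13 mm farther back than shut.
Start: joints at [1.117, 0.217, 1.613, -0, 1.311, -0.112], TCP at [0.209, 0.589, 0.231] pointing down, gripper open.
Joint ranges: [-2.75, 2.75], [-0.78, 2.1], [0.31, 2.55], [-1.13, 4.27], [0.13, 2.63], [-2.58, 2.58]. Speed limits (rad/s): [2.79, 2.79, 3.14, 3.14, 3.14, 3.14].

INTERFACE

Orientations are given as a unit quaternion [x, y, z, w].
In Python, from bench import status, optics, ticket, r gives the robot as it stands.
- The arm moves only by the tool jog_arm, never from a script. Its argument "rows" is a list of rows, each a list of 7 numbers: the opening, from 0 (shut) to 1 (fully open), then the shift along the tool's x, y, z in cm, then the turn, a rotation vector about the tool's x, y, z in rad. A call has 1 to 12 rows; each row is the pose to reach, as a shift and turn from the pose commanded when the call began, along the tool's axes at that moment; what a row does not reach only later rows make up. A row lasts 1/8 s, in which the tool goes at most 62.5 mm and 10.7 degrees, less where a joint would pass 70% of its speed; a pose out of reach is approached as far as the arm can. A call with a gripper value outside its range is refused whole. The fingers move at their own pace and stop on an object; "newtons" is the grip in N (left out, the last holds). Time passes only in rows, so rows that repeat a pose let the fingers close. It gives the time, the measured TCP pose, the force, the opening and the grip force at its end, in the units of the state.
- status.sense(): the state, without advancing time (a new reading comes with each control period).
- optics.capture(name): name is "side" or "top"; returns a dict with "image" (384x512x3 uint8, red, green, blue), "range_z" (384x512 float32, m along the optical axis (not along the pixel's ray), 0 where there is no reading), "mtx" (3x3 intrinsics, pixels), "T" (4x4, takes a point from camera to world coordinates). Camera axes: x right, y up, looking along -z (the intrinsics and any distortion apply to the point x, -y, -z); pixel columns grow to the right and rows downward; lengths in m; the calibration is good to about 2 mm. A picture is of the moment at which its call begins.
- ticket.sign_off(): hands the job in; it is judged then, once.
The state is a dict: "t": time; "joint_pos": joint angles; "qvel": joint speeds; "effort": joint torques, N m; "tool_pos": TCP position; "ee_rot": TCP orientation; "ft_force": force on the tool from outside, world axes, zero at the start; "wrist_torque": the same for the moment, N m; "gripper_width": finger opening in m; "grasp_force": force on a finger pad.
Only numpy, scipy, OpenCV 4.12 (cv2) and the standard library are available. Lean on these libraries where they do the work, as an engineer would, in place of code of your own. Each camera call takes 0.05 s, during which the arm holds its last target. There are 200 camera calls.

TASK

Make up the two sampling kits: the blue tray gets the amber dish, the red-capped jar and the black slide box; the yellow tray gets the dark red dish and the blue-capped jar. Set each down upright, without dropping it, centred on its mark in that tray (large round mark for the dish, small round mark for the jar, oblong mark for the slide box lying lengthwise along it), and let go. Leave the green dish and the white-capped jar standing where they are.

Things in the scene. Friction and masses are not known exactly. Their poses are not given: they have to be found in the camera images.
- dish_amber: Closed petri dish with amber-yellow agar, a solid disc 60 mm across and 16 mm high, 30 g. Loose. Origin: centre of its underside; z up.
- dish_red: Closed petri dish with dark red agar; same size and origin as dish_amber. Loose.
- dish_green: Closed petri dish with green agar; same size and origin as dish_amber. Loose; not wanted in either kit, to be left where it is.
- jar_red: Upright sample jar, grey-blue body and red screw cap, a cylinder 36 mm across and 52 mm high, 60 g. Loose. Origin: centre of its underside; z up.
- jar_blue: Sample jar with a blue cap; same size and origin as jar_red. Loose.
- jar_white: Sample jar with a white cap; same size and origin as jar_red. Loose; not wanted in either kit, to be left where it is.
- slide_box: Black closed box for microscope slides with a grey patch on top, 76 mm long (its x), 28 mm wide (its y), 22 mm high, 50 g. Loose, lying flat, turned any way. Origin: centre of its underside; z up.
- tray_blue: Fixed blue kit tray, 240 (its x) by 140 mm (its y). Floor 3 mm thick, walls 4 mm thick, rim 8 mm above the bench. Origin: centre of its underside, at bench height; its x points roughly away from the robot base. Flat dark marks on its floor, all at y = 0: round, 66 mm across (dish), x = +75 mm; round, 42 mm (jar), x = -5 mm; oblong, 82 mm along y by 34 mm (slide box), x = -75 mm.
- tray_yellow: Yellow kit tray, same size, walls, origin and axes as tray_blue, fixed. Two flat dark marks on its floor: large round mark for a dish (66 mm across) at x = -60 mm, small round mark for a jar (42 mm across) at x = +50 mm; both at y = 0.
Mind the look-alikes: they are no part of the job. Leave any purple or turquoise look-alike of the jar_white alone.

How it is judged:
By the outcome, as a careful person would: the job done as asked, in the order asked, and still so for the second after the job is handed in, with the robot touching nothing.
It also fails if it takes over 117 s, if anything falls off the work surface, if the arm or the gripper's body presses on something with over 40 N, if the wrist force passes 120 N, or if a joint passes its speed limit or range.

## Working session

There is one attempt and no reset: what is moved stays moved. The work goes in short steps, Python scripts to look and compute and a tool call to move; the robot and the scene stay as the last step left them, time stands still between calls to the robot, and variables do not carry over. Pictures are saved under pics/ and viewed, at most 14 in all, crops included, and the job is handed in when it is done.

Besides the shell and the picture viewer there is one more tool, called after "Request:" as name([rows], argument=value, ...), one row to a line, values as JSON. jog_arm: Moves the arm, as the interface text tells. Its arguments: {"type":"object","properties":{"rows":{"type":"array","items":{"type":"array","items":{"type":"number"}}},"newtons":{"type":"number"}},"required":["rows"]}

```bash
ls; mkdir -p pics
python3 - <<'E'
from bench import status, optics, r
import cv2,numpy as np
s=status.sense(); print({k:np.round(v,3).tolist() for k,v in s.items()}, r.grip_point_offset)
for n in("top","side"):
    c=optics.capture(n); np.savez(f'pics/{n}0.npz',**c)
    cv2.imwrite(f'pics/{n}0.png',cv2.resize(c["image"][:,:,::-1],None,fx=1.5,fy=1.5))
    print(n,c["mtx"].tolist(),np.round(c["T"],3).tolist(),[k for k in c])
E
```

```text
pics
{'t': 0.0, 'joint_pos': [1.117, 0.218, 1.615, -0.0, 1.311, -0.112], 'qvel': [0.0, 0.001, -0.0, 0.0, 0.001, -0.0], 'effort': [-0.0, -39.685, -30.385, -0.0, 0.01, -0.0], 'tool_pos': [0.209, 0.588, 0.23], 'ee_rot': [0.17, 0.985, -0.001, -0.0], 'ft_force': [-0.331, -0.671, -0.233], 'wrist_torque': [-0.015, -0.015, 0.01], 'grasp_force': 0.0, 'gripper_width': 0.085} 0.0187
top [[499.467366262922, 0.0, 251.9262650917689], [0.0, 499.467366262922, 194.03170058256697], [0.0, 0.0, 1.0]] [[-0.02, 0.98, -0.199, 0.272], [-1.0, -0.021, -0.0, -0.011], [-0.005, 0.199, 0.98, 1.316], [0.0, 0.0, 0.0, 1.0]] ['image', 'range_z', 'mtx', 'T']
side [[396.2834664796304, 0.0, 256.57625984201536], [0.0, 396.2834664796304, 189.54205476144207], [0.0, 0.0, 1.0]] [[0.763, 0.389, -0.517, 0.14], [-0.647, 0.459, -0.609, -0.479], [0.001, 0.799, 0.602, 0.511], [0.0, 0.0, 0.0, 1.0]] ['image', 'range_z', 'mtx', 'T']
```

View pics/top0.png

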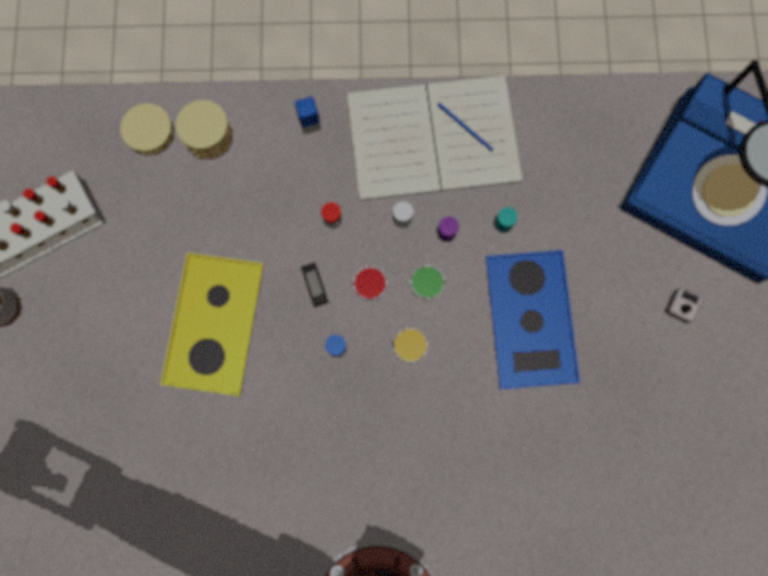

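View pics/side0.png

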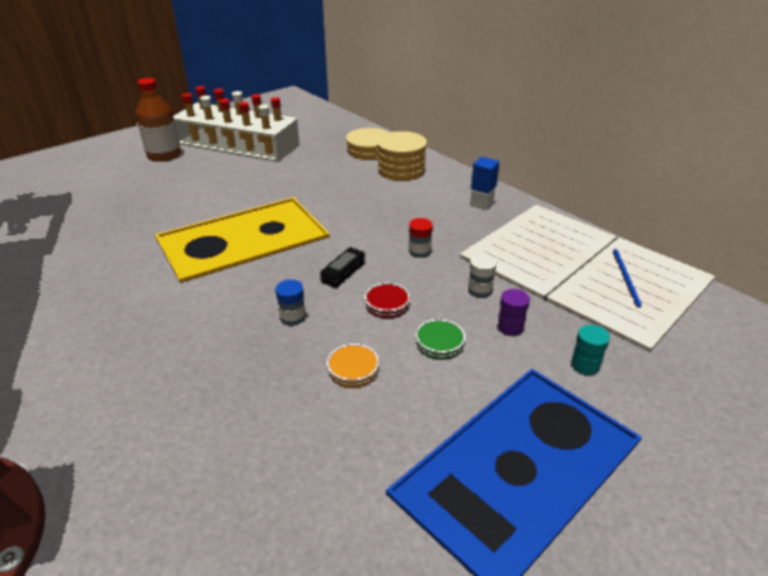

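The top view shows all seven wanted or left-alone items between the two trays, with purple (448,228) and turquoise (507,217) look-alikes to the right. Seeds at 1.5× scale: amber (410,345), red dish (370,283), green dish (428,282), red jar (331,212), blue jar (335,345), white jar (403,212), slide box (315,285). The blue tray marks are at (527,277), (531,321) and (537,361). The yellow tray marks are at (218,296) and (207,357).

```bash
cat > h.py <<'E'
import numpy as np, cv2
from scipy.spatial.transform import Rotation as R
def px2w(c,u,v,z):
    K=c["mtx"];T=c["T"]
    d=T[:3,:3]@np.array([(u-K[0,2])/K[0,0],-(v-K[1,2])/K[1,1],-1.])
    return T[:3,3]+d*(z-T[2,3])/d[2]
def w2px(c,p):
    q=np.linalg.inv(c["T"])@np.r_[p,1]; K=c["mtx"]
    return K[0,0]*q[0]/-q[2]+K[0,2], K[1,1]*-q[1]/-q[2]+K[1,2]
def blob(c,u,v,z,tol=30,half=30):
    """flood fill from seed; world outline at plane z -> centre, minAreaRect size, angle of long side"""
    im=cv2.resize(c["image"],None,fx=4,fy=4,interpolation=cv2.INTER_LINEAR)
    m=np.zeros((im.shape[0]+2,im.shape[1]+2),np.uint8)
    cv2.floodFill(im,m,(int(u*4),int(v*4)),0,(tol,)*3,(tol,)*3,4|(255<<8)|cv2.FLOODFILL_MASK_ONLY|cv2.FLOODFILL_FIXED_RANGE)
    k=max(cv2.findContours(m[1:-1,1:-1],cv2.RETR_EXTERNAL,cv2.CHAIN_APPROX_NONE)[0],key=cv2.contourArea)
    w=np.array([px2w(c,(a+.5)/4-.5,(b+.5)/4-.5,z)[:2] for a,b in k[:,0]],np.float32)
    (x,y),(s,t),_=cv2.minAreaRect(w); b=cv2.boxPoints(cv2.minAreaRect(w))
    e=max(b[1]-b[0],b[2]-b[1],key=np.linalg.norm)
    M=cv2.moments((w*1e4).reshape(-1,1,2)); cen=np.array([M['m10'],M['m01']])/M['m00']/1e4
    return cen,np.array([x,y]),np.array(sorted((s,t))),np.degrees(np.arctan2(e[1],e[0]))
def topz(c,x,y,rad):
    """points from range image within rad of (x,y): return Nx3"""
    K=c["mtx"];T=c["T"];Z=c["range_z"];v,u=np.nonzero(Z>0);z=Z[v,u]
    P=np.c_[(u-K[0,2])/K[0,0]*z,-(v-K[1,2])/K[1,1]*z,-z]@T[:3,:3].T+T[:3,3]
    return P[np.hypot(P[:,0]-x,P[:,1]-y)<rad]
def jog(x,y,z,yaw,s):
    """shift (cm) and turn (rad) in tool axes to TCP x,y,z, pointing down, tool y at world angle yaw (deg, mod 180)"""
    Rc=R.from_quat(s["ee_rot"])
    best=None
    for k in (0,180,-180):
        a=np.radians(yaw+k); ty=np.array([np.cos(a),np.sin(a),0]);tz=np.array([0,0,-1.]);tx=np.cross(ty,tz)
        rv=(Rc.inv()*R.from_matrix(np.c_[tx,ty,tz])).as_rotvec()
        if best is None or np.linalg.norm(rv)<np.linalg.norm(best)-1e-6: best=rv
    return np.round(Rc.inv().apply(np.array([x,y,z])-s["tool_pos"])*100,2),np.round(best,3)
E
python3 - <<'E'
from h import *
c=dict(np.load('pics/top0.npz'))
S=dict(amber=(410,345,.016),redd=(370,283,.016),green=(428,282,.016),jred=(331,212,.052),jblue=(335,345,.052),jwhite=(403,212,.052),jpurp=(448,228,.052),box=(309,285,.022),
 B_dish=(527,277,.003),B_jar=(531,321,.003),B_box=(537,361,.003),Y_jar=(218,296,.003),Y_dish=(207,357,.003),trayB=(505,360,.003),trayY=(190,310,.003))
for n,(u,v,z) in S.items():
    a=blob(c,u/1.5,v/1.5,z,40)
    P=topz(c,*a[0],.012)
    print(n,*[np.round(q,4) for q in a],'depth z',np.round(np.median(P[:,2]),4), np.round(np.percentile(P[:,2],95),4))
    if n[0]=='j':
        Q=topz(c,*a[0],.04);Q=Q[Q[:,2]>.044];print('   depth centroid',np.round(Q.mean(0),4),np.round(np.ptp(Q,0),3))
E
```

```text
amber [ 0.4404 -0.0634] [ 0.4395 -0.0628] [0.0596 0.0625] -1.3758 depth z 0.0138 0.0186
redd [0.5523 0.0046] [0.552  0.0049] [0.052  0.0548] -45.6343 depth z 0.0145 0.0189
green [ 0.551  -0.0963] [ 0.5508 -0.0947] [0.0599 0.0647] -42.7657 depth z 0.0145 0.0189
jred [0.6747 0.0708] [0.6746 0.071 ] [0.0342 0.0346] -83.3086 depth z 0.0517 0.0563
   depth centroid [0.6732 0.0716 0.0513] [0.034 0.032 0.015]
jblue [0.4392 0.065 ] [0.439 0.065] [0.0354 0.0377] -45.5715 depth z 0.0512 0.0548
   depth centroid [0.4374 0.0661 0.0512] [0.036 0.034 0.012]
jwhite [ 0.6746 -0.0567] [ 0.6749 -0.0568] [0.0382 0.0385] -65.7322 depth z 0.0513 0.0563
   depth centroid [ 0.671  -0.0553  0.0512] [0.035 0.032 0.013]
jpurp [ 0.6381 -0.1332] [ 0.6382 -0.1335] [0.0388 0.05  ] -28.7796 depth z 0.0501 0.0554
   depth centroid [ 0.6421 -0.1341  0.0514] [0.033 0.035 0.015]
box [0.5498 0.1028] [0.5497 0.1039] [0.0448 0.0929] 22.6592 depth z 0.022 0.0255
B_dish [ 0.5598 -0.2771] [ 0.5598 -0.2772] [0.0613 0.0625] 88.7868 depth z 0.0025 0.0062
B_jar [ 0.4799 -0.2812] [ 0.4796 -0.2815] [0.0387 0.0389] 43.1475 depth z 0.0024 0.0066
B_box [ 0.41   -0.2854] [ 0.41   -0.2853] [0.0331 0.08  ] -87.369 depth z 0.0022 0.0063
Y_jar [0.5375 0.2766] [0.5375 0.2767] [0.0368 0.037 ] -45.3731 depth z 0.003 0.0075
Y_dish [0.4289 0.2945] [0.4287 0.2944] [0.0615 0.0616] 88.8037 depth z 0.0027 0.0066
trayB [ 0.4852 -0.2819] [ 0.4853 -0.2817] [0.1445 0.2443] 3.1634 depth z 0.0025 0.0062
trayY [0.4887 0.2856] [0.4886 0.2854] [0.1455 0.2454] -9.2882 depth z 0.0028 0.0083
```

Run:
```python
from h import *
from bench import status
s=status.sense(); print(jog(.4402,-.0632,.12,93.2,s))
```

```text
(array([-43.6 , -53.6 ,  11.11]), array([-0.002, -0.001, -0.398]))
```

Request:
jog_arm([
  [1, -43.6, -53.6, 8, 0, 0, -0.398],
  [1, -43.6, -53.6, 8, 0, 0, -0.398],
  [1, -43.6, -53.6, 8, 0, 0, -0.398],
  [1, -43.6, -53.6, 8, 0, 0, -0.398],
  [1, -43.6, -53.6, 8, 0, 0, -0.398],
  [1, -43.6, -53.6, 8, 0, 0, -0.398],
  [1, -43.6, -53.6, 8, 0, 0, -0.398],
  [1, -43.6, -53.6, 8, 0, 0, -0.398],
  [1, -43.6, -53.6, 8, 0, 0, -0.398],
  [1, -43.6, -53.6, 8, 0, 0, -0.398],
  [1, -43.6, -53.6, 11.1, 0, 0, -0.398],
  [1, -43.6, -53.6, 11.1, 0, 0, -0.398],
], newtons=30)

```text
t: 1.6
tool_pos: [0.4398, -0.0646, 0.1185]
ee_rot: [-0.026, 1.0, 0.0, -0.002]
ft_force: [-0.2, -0.0, -1.2]
gripper_width: 0.0854
grasp_force: 0.0
```

Request:
jog_arm([
  [1, 0, 0.1, 6, 0, 0, 0],
  [1, 0, 0.1, 10, 0, 0, 0],
  [1, 0, 0.1, 11.8, 0, 0, 0],
  [1, 0, 0.1, 11.8, 0, 0, 0],
  [1, 0, 0.1, 11.8, 0, 0, 0],
])

```text
t: 2.22
tool_pos: [0.4413, -0.061, 0.0032]
ee_rot: [-0.028, 1.0, -0.0, 0.001]
ft_force: [0.1, 0.2, -0.1]
gripper_width: 0.0855
grasp_force: 0.0
```

Run:
```python
from h import *
from bench import status,optics
s=status.sense(); print(s["tool_pos"],s["ft_force"])
c=optics.capture("side"); cv2.imwrite('pics/s1.png',cv2.resize(c["image"][120:310,120:380,::-1],None,fx=3,fy=3,interpolation=cv2.INTER_CUBIC))
```

```text
[ 0.44133501 -0.060999    0.00316192] [ 0.13109353  0.16720322 -0.06728598]
```

View pics/s1.png

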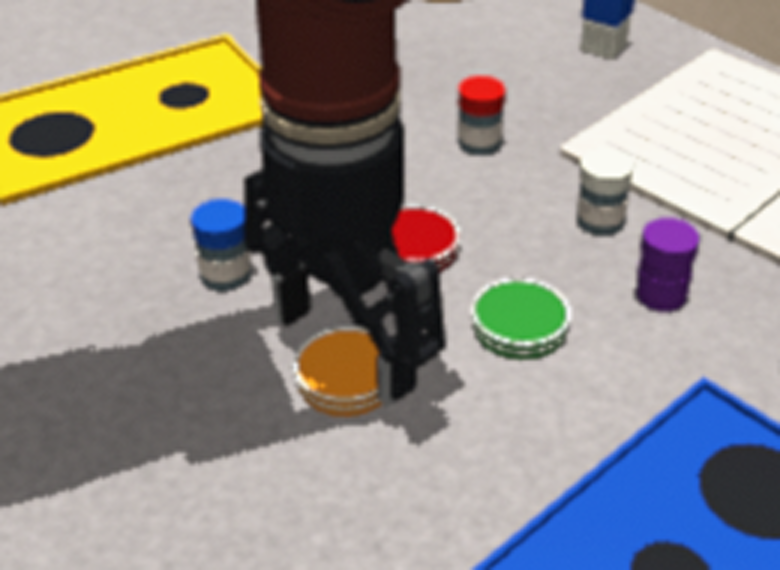

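The fingers straddle the amber dish at about (345,370) in the crop. The tips are just above the bench and everything else is clear.

Request:
jog_arm([
  [1, 0, 0, 0.2, 0, 0, 0],
  [0, 0, 0, 0.2, 0, 0, 0],
  [0, 0, 0, 0.2, 0, 0, 0],
  [0, 0, 0, 0.2, 0, 0, 0],
  [0, 0, 0, 0.2, 0, 0, 0],
  [0, 0, 0, 0.2, 0, 0, 0],
])

```text
t: 3.02
tool_pos: [0.441, -0.0614, 0.0011]
ee_rot: [-0.028, 1.0, -0.0, 0.0]
ft_force: [-1.2, 1.1, 5.5]
gripper_width: 0.0586
grasp_force: 31.5
```

Run:
```python
from h import *
from bench import status
s=status.sense(); print(s["tool_pos"],s["ft_force"],s["gripper_width"],s["grasp_force"],s["t"])
print(jog(.5598,-.2771,.12,93.2,s))
```

```text
[ 0.44098874 -0.0614232   0.00110335] [-1.17643604  1.05243902  5.50110805] 0.058566323216081954 31.543586254119873 3.025
(array([-10.66, -22.2 , -11.88]), array([-0.,  0.,  0.]))
```

Request:
jog_arm([
  [0, 0, 0, -3, 0, 0, 0],
  [0, 0, 0, -7, 0, 0, 0],
  [0, -3, -6, -9, 0, 0, 0],
  [0, -6, -11, -9, 0, 0, 0],
  [0, -8.5, -16, -9, 0, 0, 0],
  [0, -10.7, -20, -9, 0, 0, 0],
  [0, -10.7, -22.2, -9, 0, 0, 0],
  [0, -10.7, -22.2, -6, 0, 0, 0],
  [0, -10.7, -22.2, -4, 0, 0, 0],
  [0, -10.7, -22.2, -4, 0, 0, 0],
])

```text
t: 4.28
tool_pos: [0.557, -0.2747, 0.0373]
ee_rot: [-0.028, 1.0, 0.002, -0.003]
ft_force: [0.0, 0.9, -1.4]
gripper_width: 0.0586
grasp_force: 32.7
```

Run:
```python
from h import *
from bench import status,optics
s=status.sense(); print(s["tool_pos"],s["ft_force"],s["gripper_width"],s["grasp_force"],s["t"])
print(jog(.5603,-.2771,.005,93.2,s))
```

```text
[ 0.55696515 -0.27470121  0.03732133] [ 0.01321871  0.87240596 -1.42240614] 0.05864759784136633 32.73176908493042 4.275
(array([-0.34, -0.27,  3.23]), array([ 0.004, -0.006,  0.001]))
```

Request:
jog_arm([
  [0, 0, 0, 0.8, 0, 0, 0],
  [0, 0, 0, 0.8, 0, 0, 0],
  [0, 0, 0, 0.8, 0, 0, 0],
  [0, 0, 0, 0.8, 0, 0, 0],
])

```text
t: 4.78
tool_pos: [0.5604, -0.2772, 0.033]
ee_rot: [-0.028, 1.0, -0.0, 0.001]
ft_force: [-0.4, -0.5, 0.1]
gripper_width: 0.0584
grasp_force: 32.7
```

```bash
cat > st.py <<'E'
import sys
from h import *
from bench import status
s=status.sense(); print(np.round(s["tool_pos"],4),np.round(s["ft_force"],1),round(s["gripper_width"],4),round(s["grasp_force"],1),round(s["t"],2),'j6',round(s["joint_pos"][5],2))
if len(sys.argv)>4: print(*jog(*map(float,sys.argv[1:5]),s))
E
python3 st.py .5603 -.2771 .005 93.2
```

```text
[ 0.5604 -0.2772  0.033 ] [-0.4 -0.5  0.1] 0.0584 32.7 4.78 j6 -2.2
[0.01 0.01 2.8 ] [-0.001  0.001  0.   ]
```

Request:
jog_arm([
  [0, 0, 0, 1.5, 0, 0, 0],
  [0, 0, 0, 2.5, 0, 0, 0],
  [0, 0, 0, 2.85, 0, 0, 0],
  [0, 0, 0, 2.85, 0, 0, 0],
  [0, 0, 0, 2.85, 0, 0, 0],
  [0.85, 0, 0, 2.85, 0, 0, 0],
  [0.85, 0, 0, 2.85, 0, 0, 0],
  [0.85, 0, 0, 2.85, 0, 0, 0],
  [0.85, 0, 0, 2.85, 0, 0, 0],
])

```text
t: 5.9
tool_pos: [0.5597, -0.2768, 0.0035]
ee_rot: [-0.028, 1.0, 0.0, -0.0]
ft_force: [-0.5, 0.1, 0.1]
gripper_width: 0.0729
grasp_force: 0.0
```

```bash
python3 st.py .6740 .0712 .15 93
```

```text
[ 0.5597 -0.2768  0.0035] [-0.5  0.1  0.1] 0.0729 0.0 5.9 j6 -2.2
[-13.36  34.11 -14.65] [ 0.    -0.     0.004]
```

Request:
jog_arm([
  [0.85, 0, 0, -5, 0, 0, 0],
  [1, 0, 0, -9, 0, 0, 0],
  [1, -2, 5, -10, 0, 0, 0],
  [1, -4, 11, -10, 0, 0, 0],
  [1, -7, 17, -10, 0, 0, 0],
  [1, -9, 23, -10, 0, 0, 0],
  [1, -11, 29, -10, 0, 0, 0],
  [1, -13.4, 34, -10, 0, 0, 0],
  [1, -13.4, 34.1, -8, 0, 0, 0],
  [1, -13.4, 34.1, -8, 0, 0, 0],
  [1, -13.4, 34.1, -8, 0, 0, 0],
])

```text
t: 7.28
tool_pos: [0.6737, 0.0696, 0.0832]
ee_rot: [-0.027, 1.0, -0.0, -0.001]
ft_force: [0.2, 0.1, 0.6]
gripper_width: 0.0854
grasp_force: 0.0
```

```bash
python3 st.py .6740 .0712 .012 93
python3 - <<'E'
from h import *
from bench import optics
c=optics.capture("top")
for n,u,v,z in(("amber",527/1.5,275/1.5,.019),):
    a=blob(c,u,v,z,40);print(n,*a)
cv2.imwrite('pics/t2.png',cv2.resize(c["image"][:,:,::-1],None,fx=1.5,fy=1.5))
E
```

```text
[0.6737 0.0696 0.0832] [0.2 0.1 0.6] 0.0854 0.0 7.28 j6 -1.63
[-0.05  0.16  7.12] [-0.    -0.002  0.002]
amber [ 0.5578891  -0.27407132] [ 0.5580945  -0.27278107] [0.05506338 0.05642595] 86.351234
```

View pics/t2.png

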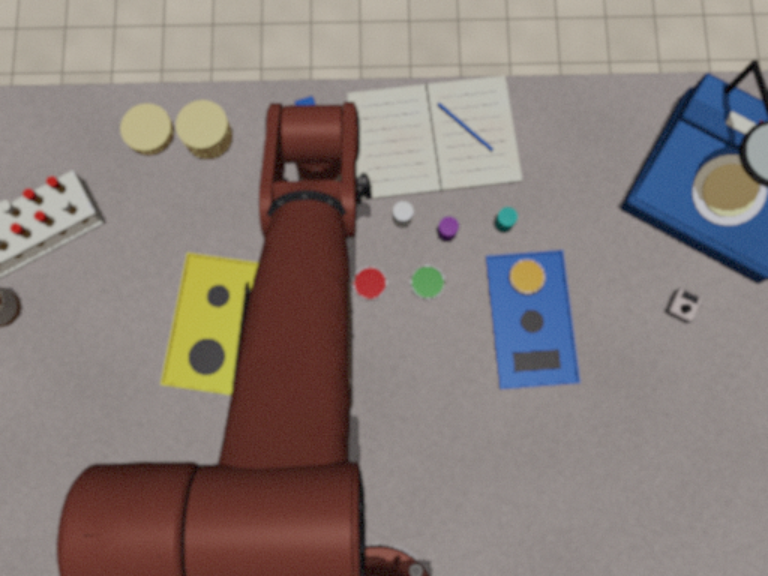

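The amber dish sits on the large blue-tray mark at (527,276), and nothing else has moved. The arm now hides the red jar.

Request:
jog_arm([
  [1, 0, 0.1, 4, 0, 0, 0],
  [1, 0, 0.1, 7, 0, 0, 0],
  [1, 0, 0.1, 7.1, 0, 0, 0],
  [1, 0, 0.1, 7.1, 0, 0, 0],
  [0, 0, 0.1, 7.1, 0, 0, 0],
  [0, 0, 0.1, 7.1, 0, 0, 0],
  [0, 0, 0.1, 7.1, 0, 0, 0],
  [0, 0, 0.1, 7.1, 0, 0, 0],
  [0, 0, 0.1, 7.1, 0, 0, 0],
  [0, 0, 0.1, 7.1, 0, 0, 0],
])

```text
t: 8.57
tool_pos: [0.6753, 0.0721, 0.014]
ee_rot: [-0.028, 1.0, -0.0, 0.001]
ft_force: [-1.2, -0.7, 6.0]
gripper_width: 0.0354
grasp_force: 30.1
```

```bash
python3 st.py .4800 -.2812 .12 93.2
```

```text
[0.6753 0.0721 0.014 ] [-1.2 -0.7  6. ] 0.0354 30.1 8.57 j6 -1.62
[ 21.47 -34.18 -10.63] [-0.     0.002  0.   ]
```

Request:
jog_arm([
  [0, 0, 0, -4, 0, 0, 0],
  [0, 0, 0, -9, 0, 0, 0],
  [0, 3, -5, -9, 0, 0, 0],
  [0, 6, -10, -9, 0, 0, 0],
  [0, 9, -15, -9, 0, 0, 0],
  [0, 13, -20, -9, 0, 0, 0],
  [0, 16, -26, -9, 0, 0, 0],
  [0, 19, -31, -9, 0, 0, 0],
  [0, 21.3, -34.2, -7, 0, 0, 0],
  [0, 21.3, -34.2, -4, 0, 0, 0],
  [0, 21.3, -34.2, -4, 0, 0, 0],
  [0, 21.3, -34.2, -4, 0, 0, 0],
])

```text
t: 10.07
tool_pos: [0.4812, -0.281, 0.053]
ee_rot: [-0.028, 1.0, 0.0, -0.0]
ft_force: [0.1, -0.4, -0.5]
gripper_width: 0.0353
grasp_force: 30.2
```

```bash
python3 st.py .4811 -.2812 .017 93.2
```

```text
[ 0.4812 -0.281   0.053 ] [ 0.1 -0.4 -0.5] 0.0353 30.2 10.07 j6 -2.28
[ 0.01 -0.02  3.6 ] [ 0.    -0.     0.001]
```

Request:
jog_arm([
  [0, 0, 0, 2, 0, 0, 0],
  [0, 0, 0, 3.2, 0, 0, 0],
  [0, 0, 0, 3.6, 0, 0, 0],
  [0, 0, 0, 3.6, 0, 0, 0],
  [0, 0, 0, 3.6, 0, 0, 0],
  [0.65, 0, 0, 3.6, 0, 0, 0],
  [0.65, 0, 0, 3.6, 0, 0, 0],
  [0.65, 0, 0, 3.6, 0, 0, 0],
  [0.65, 0, 0, 3.6, 0, 0, 0],
  [0.65, 0, 0, -2, 0, 0, 0],
  [0.65, 0, 0, -7, 0, 0, 0],
  [0.65, 0, 0, -7, 0, 0, 0],
])

```text
t: 11.58
tool_pos: [0.4847, -0.2842, 0.1285]
ee_rot: [-0.028, 1.0, -0.004, 0.005]
ft_force: [-0.3, -0.3, -0.6]
gripper_width: 0.0554
grasp_force: 0.0
```

```bash
python3 st.py .5498 .1030 .10 19
python3 - <<'E'
from h import *
c=dict(np.load('pics/top0.npz'))
u,v=309/1.5,285/1.5
cv2.imwrite('pics/box.png',cv2.resize(c["image"][165:215,185:235,::-1],None,fx=12,fy=12,interpolation=cv2.INTER_CUBIC))
P=topz(c,.5498,.103,.06);P=P[P[:,2]>.013];P=P[P[:,1]>.05]
(x,y),sz,a=cv2.minAreaRect(P[:,:2].astype(np.float32));m=P[:,:2].mean(0);w,V=np.linalg.eigh(np.cov(P[:,:2].T))
print(len(P),(x,y),sz,a,m,np.sqrt(w*12),np.degrees(np.arctan2(*V[::-1,1])))
E
```

```text
[ 0.4847 -0.2842  0.1285] [-0.3 -0.3 -0.6] 0.0554 0.0 11.57 j6 -2.28
[-8.65 38.31  2.64] [-1.000e-03  1.300e-02  1.295e+00]
297 (0.5508438944816589, 0.10458434373140335) (0.07620473206043243, 0.02792215347290039) 17.701133728027344 [0.55011549 0.10424148] [0.02832039 0.07634692] -162.9051258172729
```

View pics/box.png

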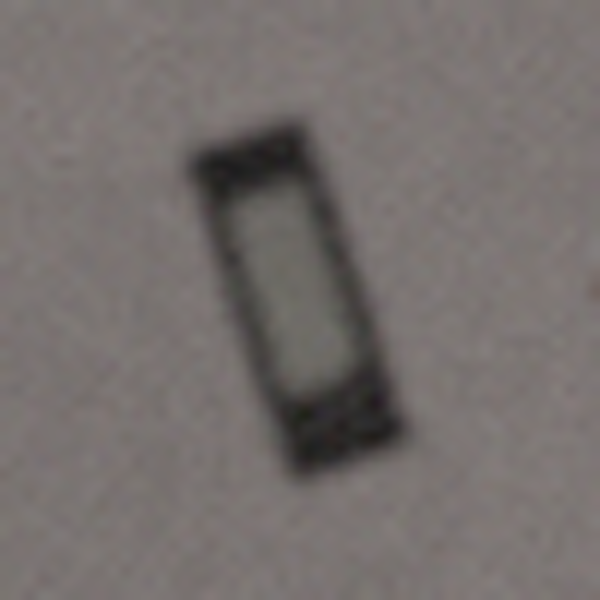

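Slide box: centre (300,300) in the crop, long axis tilted. Both the crop and the depth fit give (0.550, 0.104) at 17.3°, with size 76×28 mm, matching what was given.

Request:
jog_arm([
  [0.65, -1, 5, 0, 0, 0, -0.05],
  [0.65, -2.5, 11, 0, 0, 0, -0.1],
  [0.65, -4, 17, 0, 0, 0, -0.15],
  [0.65, -5.5, 23, 0, 0, 0, -0.2],
  [0.65, -7, 29, 0, 0, 0, -0.246],
  [0.65, -8.5, 35, 1, 0, 0, -0.246],
  [0.65, -9.05, 38.1, 4, 0, 0, -0.246],
  [0.65, -9.05, 38.1, 6, 0, 0, -0.246],
  [0.65, -9.05, 38.1, 6, 0, 0, -0.246],
  [0.65, -9.05, 38.1, 6, 0, 0, -0.246],
])

```text
t: 12.82
tool_pos: [0.55, 0.1038, 0.0629]
ee_rot: [-0.15, 0.989, -0.0, -0.0]
ft_force: [0.1, -0.2, -0.0]
gripper_width: 0.0554
grasp_force: 0.0
```

```bash
python3 st.py .5503 .1043 .0035 107.3
```

```text
[0.55   0.1038 0.0629] [ 0.1 -0.2 -0. ] 0.0554 0.0 12.82 j6 -1.81
[-0.04  0.04  5.94] [-0. -0. -0.]
```

Request:
jog_arm([
  [0.65, 0, 0, 4, 0, 0, 0],
  [0.65, 0, 0, 5.6, 0, 0, 0],
  [0.65, 0, 0, 5.9, 0, 0, 0],
  [0.65, 0, 0, 5.9, 0, 0, 0],
  [0.65, 0, 0, 5.9, 0, 0, 0],
  [0, 0, 0, 5.9, 0, 0, 0],
  [0, 0, 0, 5.9, 0, 0, 0],
  [0, 0, 0, 5.9, 0, 0, 0],
  [0, 0, 0, 5.9, 0, 0, 0],
  [0, 0, 0, 5.9, 0, 0, 0],
])

```text
t: 14.08
tool_pos: [0.5508, 0.1042, 0.0047]
ee_rot: [-0.151, 0.989, -0.0, 0.001]
ft_force: [-0.5, -0.6, 5.2]
gripper_width: 0.0273
grasp_force: 31.5
```

```bash
python3 st.py .4100 -.2854 .10 3.2
```

```text
[0.5508 0.1042 0.0047] [-0.5 -0.6  5.2] 0.0273 31.5 14.07 j6 -1.81
[ 25.03 -33.01  -9.56] [-1.000e-03  1.000e-03 -1.324e+00]
```

Request:
jog_arm([
  [0, 0, 0, -5, 0, 0, 0],
  [0, 0, 0, -9.5, 0, 0, 0.1],
  [0, 2.5, -3, -9.5, 0, 0, 0.28],
  [0, 5, -7, -9.5, 0, 0, 0.46],
  [0, 8, -10, -9.5, 0, 0, 0.64],
  [0, 10.5, -14, -9.5, 0, 0, 0.82],
  [0, 13, -17, -9.5, 0, 0, 1.0],
  [0, 15.5, -21, -9.5, 0, 0, 1.18],
  [0, 18, -24, -9.5, 0, 0, 1.36],
  [0, 21, -28, -9.5, 0, 0, 1.54],
  [0, 23, -31, -9.5, 0, 0, 1.7],
  [0, 25, -33, -9.5, 0, 0, 1.818],
])

```text
t: 15.58
tool_pos: [0.4085, -0.2865, 0.0982]
ee_rot: [0.689, 0.724, -0.0, -0.0]
ft_force: [-0.2, 0.5, -0.3]
gripper_width: 0.0277
grasp_force: 30.8
```

Request:
jog_arm([
  [0, 0, 0, 2, 0, 0, 0],
  [0, 0, 0, 4, 0, 0, 0],
  [0, 0, 0, 5, 0, 0, 0],
  [0, 0, 0, 5, 0, 0, 0],
  [0, 0, 0, 5, 0, 0, 0],
])

```text
t: 16.2
tool_pos: [0.41, -0.2856, 0.0493]
ee_rot: [0.687, 0.726, 0.0, 0.001]
ft_force: [-0.5, -1.3, -0.2]
gripper_width: 0.0271
grasp_force: 30.8
```

```bash
python3 st.py .4100 -.2854 .0077 3.2
```

```text
[ 0.41   -0.2856  0.0493] [-0.5 -1.3 -0.2] 0.0271 30.8 16.2 j6 -0.8
[0.02 0.   4.16] [ 0.001  0.001 -0.001]
```

Request:
jog_arm([
  [0, 0, 0, 2.5, 0, 0, 0],
  [0, 0, 0, 3.7, 0, 0, 0],
  [0, 0, 0, 4.15, 0, 0, 0],
  [0, 0, 0, 4.15, 0, 0, 0],
  [0, 0, 0, 4.15, 0, 0, 0],
  [0.45, 0, 0, 4.15, 0, 0, 0],
  [0.45, 0, 0, 4.15, 0, 0, 0],
  [0.45, 0, 0, 4.15, 0, 0, 0],
  [0.45, 0, 0, 4.15, 0, 0, 0],
  [0.45, 0, 0, 0, 0, 0, 0],
  [0.45, 0, 0, -5, 0, 0, 0],
  [0.45, 0, 0, -5, 0, 0, 0],
])

```text
t: 17.7
tool_pos: [0.4127, -0.2883, 0.1036]
ee_rot: [0.687, 0.726, 0.0, 0.005]
ft_force: [0.2, -0.2, -0.2]
gripper_width: 0.0381
grasp_force: 0.0
```

```bash
python3 st.py .5522 .0047 .10 80.7
```

```text
[ 0.4127 -0.2883  0.1036] [ 0.2 -0.2 -0.2] 0.0381 0.0 17.7 j6 -0.8
[28.49 15.54  0.26] [ 1.000e-03  1.100e-02 -1.353e+00]
```

Request:
jog_arm([
  [0.7, 5, 2.8, 0, 0, 0, 0],
  [1, 10, 5.6, 0, 0, 0, 0],
  [1, 15, 8.4, 0, 0, 0, 0],
  [1, 20, 11.2, 0, 0, 0, 0],
  [1, 25, 14, 0, 0, 0, 0],
  [1, 28.2, 15.8, 2, 0, 0, 0],
  [1, 28.2, 15.8, 5, 0, 0, 0],
  [1, 28.2, 15.8, 5, 0, 0, 0],
  [1, 28.2, 15.8, 5, 0, 0, 0],
  [1, 28.2, 15.8, 5, 0, 0, 0],
])

```text
t: 18.95
tool_pos: [0.5526, 0.0043, 0.05]
ee_rot: [0.688, 0.726, 0.001, 0.001]
ft_force: [0.0, -0.0, -0.4]
gripper_width: 0.0853
grasp_force: 0.0
```

```bash
python3 st.py .5522 .0047 .0005 3.2
python3 - <<'E'
from h import *
from bench import optics
c=optics.capture("side"); np.savez('pics/s2.npz',**c)
cv2.imwrite('pics/s2.png',cv2.resize(c["image"][140:384,180:512,::-1],None,fx=2.4,fy=2.4,interpolation=cv2.INTER_CUBIC))
E
```

```text
[0.5526 0.0043 0.05  ] [ 0.  -0.  -0.4] 0.0853 0.0 18.95 j6 -0.17
[ 0.05 -0.05  4.95] [ 0.002  0.    -0.002]
```

View pics/s2.png

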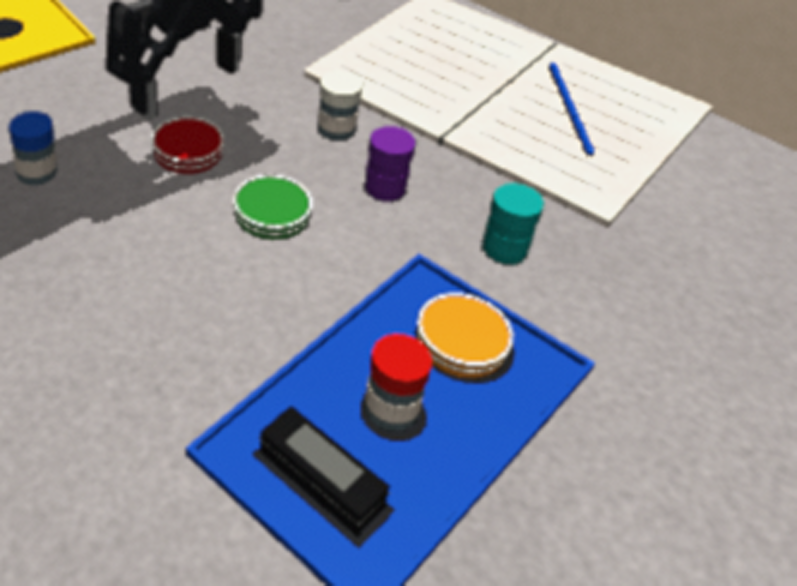

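All three blue-tray items stand on their marks: dish (465,335), jar (398,380), box (325,465). The fingers hover over the red dish at (188,143).

Request:
jog_arm([
  [1, 0, 0, 3, 0, 0, 0],
  [1, 0, 0, 4.6, 0, 0, 0],
  [1, 0, 0, 4.95, 0, 0, 0],
  [1, 0, 0, 4.95, 0, 0, 0],
  [1, 0, 0, 4.95, 0, 0, 0],
  [0, 0, 0, 4.95, 0, 0, 0],
  [0, 0, 0, 4.95, 0, 0, 0],
  [0, 0, 0, 4.95, 0, 0, 0],
  [0, 0, 0, 4.95, 0, 0, 0],
  [0, 0, 0, 4.95, 0, 0, 0],
])

```text
t: 20.25
tool_pos: [0.5526, 0.0049, 0.0002]
ee_rot: [0.687, 0.726, 0.0, 0.001]
ft_force: [-0.4, 0.3, 5.2]
gripper_width: 0.0585
grasp_force: 32.6
```

```bash
python3 st.py .4288 .2945 .10 80.7
```

```text
[5.526e-01 4.900e-03 2.000e-04] [-0.4  0.3  5.2] 0.0585 32.6 20.25 j6 -0.17
[ 29.6  -10.75 -10.  ] [ 1.000e-03  1.000e-03 -1.353e+00]
```

Request:
jog_arm([
  [0, 0, 0, -5, 0, 0, 0],
  [0, 0, 0, -9.5, 0, 0, -0.1],
  [0, 4, -1.5, -9.5, 0, 0, -0.28],
  [0, 8, -3, -9.5, 0, 0, -0.46],
  [0, 12, -4.4, -9.5, 0, 0, -0.64],
  [0, 16, -5.8, -9.5, 0, 0, -0.82],
  [0, 20, -7.3, -9.5, 0, 0, -1.0],
  [0, 24, -8.7, -9.5, 0, 0, -1.18],
  [0, 28, -10.2, -9.5, 0, 0, -1.3],
  [0, 29.6, -10.75, -8, 0, 0, -1.353],
  [0, 29.6, -10.75, -5, 0, 0, -1.353],
  [0, 29.6, -10.75, -5, 0, 0, -1.353],
])

```text
t: 21.75
tool_pos: [0.4249, 0.2926, 0.0457]
ee_rot: [0.081, 0.997, -0.002, -0.003]
ft_force: [-0.7, -1.0, -0.3]
gripper_width: 0.0588
grasp_force: 32.7
```

Request:
jog_arm([
  [0, 0, 0, 1, 0, 0, 0],
  [0, 0, 0, 1, 0, 0, 0],
  [0, 0, 0, 1, 0, 0, 0],
])

```text
t: 22.12
tool_pos: [0.4289, 0.2946, 0.0399]
ee_rot: [0.082, 0.997, 0.0, 0.001]
ft_force: [0.3, -0.4, 0.0]
gripper_width: 0.0584
grasp_force: 32.7
```

```bash
python3 st.py .4288 .2945 .0034 80.7
```

```text
[0.4289 0.2946 0.0399] [ 0.3 -0.4  0. ] 0.0584 32.7 22.12 j6 -0.94
[ 0.01 -0.01  3.65] [ 0.001  0.001 -0.001]
```

Request:
jog_arm([
  [0, 0, 0, 2, 0, 0, 0],
  [0, 0, 0, 3.2, 0, 0, 0],
  [0, 0, 0, 3.6, 0, 0, 0],
  [0, 0, 0, 3.6, 0, 0, 0],
  [0, 0, 0, 3.6, 0, 0, 0],
  [0.85, 0, 0, 3.6, 0, 0, 0],
  [0.85, 0, 0, 3.6, 0, 0, 0],
  [0.85, 0, 0, 3.6, 0, 0, 0],
  [0.85, 0, 0, 3.6, 0, 0, 0],
  [0.85, 0, 0, 0, 0, 0, 0],
  [0.85, 0, 0, -5, 0, 0, 0],
  [0.85, 0, 0, -5, 0, 0, 0],
])

```text
t: 23.62
tool_pos: [0.432, 0.2966, 0.0941]
ee_rot: [0.081, 0.997, 0.003, 0.004]
ft_force: [0.4, 0.2, 0.2]
gripper_width: 0.0726
grasp_force: 0.0
```

```bash
python3 st.py .4384 .0655 .08 80.7
```

```text
[0.432  0.2966 0.0941] [0.4 0.2 0.2] 0.0726 0.0 23.62 j6 -0.94
[ -4.36 -22.71   1.31] [ 0.006  0.008 -0.   ]
```

Request:
jog_arm([
  [1, -1, -5, 0, 0, 0, 0],
  [1, -2, -10, 0, 0, 0, 0],
  [1, -3, -15, 0, 0, 0, 0],
  [1, -4, -20, 0, 0, 0, 0],
  [1, -4.6, -22.5, 0, 0, 0, 0],
  [1, -4.6, -22.5, 1.5, 0, 0, 0],
  [1, -4.6, -22.5, 1.5, 0, 0, 0],
  [1, -4.6, -22.5, 1.5, 0, 0, 0],
])

```text
t: 24.62
tool_pos: [0.4363, 0.0661, 0.0735]
ee_rot: [0.081, 0.997, 0.0, -0.001]
ft_force: [-0.2, 0.3, -0.6]
gripper_width: 0.0855
grasp_force: 0.0
```

```bash
python3 st.py .4384 .0655 .013 80.7
```

```text
[0.4363 0.0661 0.0735] [-0.2  0.3 -0.6] 0.0855 0.0 24.62 j6 -1.42
[-0.23 -0.02  6.05] [-0.    -0.002  0.001]
```

Request:
jog_arm([
  [1, -0.1, 0, 4, 0, 0, 0],
  [1, -0.1, 0, 5.8, 0, 0, 0],
  [1, -0.1, 0, 6.1, 0, 0, 0],
  [1, -0.1, 0, 6.1, 0, 0, 0],
  [0, -0.1, 0, 6.1, 0, 0, 0],
  [0, -0.1, 0, 6.1, 0, 0, 0],
  [0, -0.1, 0, 6.1, 0, 0, 0],
  [0, -0.1, 0, 6.1, 0, 0, 0],
  [0, -0.1, 0, 6.1, 0, 0, 0],
  [0, -0.1, 0, 6.1, 0, 0, 0],
])

```text
t: 25.88
tool_pos: [0.4387, 0.0649, 0.014]
ee_rot: [0.081, 0.997, 0.0, 0.001]
ft_force: [-1.7, -0.2, 6.2]
gripper_width: 0.0355
grasp_force: 30.0
```

```bash
python3 st.py .5375 .2766 .10 80.7
```

```text
[0.4387 0.0649 0.014 ] [-1.7 -0.2  6.2] 0.0355 30.0 25.88 j6 -1.42
[-6.32 22.49 -8.59] [ 0.     0.001 -0.001]
```

Request:
jog_arm([
  [0, 0, 0, -4, 0, 0, 0],
  [0, 0, 0, -8.5, 0, 0, 0],
  [0, -1.5, 5, -8.5, 0, 0, 0],
  [0, -3, 10, -8.5, 0, 0, 0],
  [0, -4.5, 15, -8.5, 0, 0, 0],
  [0, -6, 20, -8.5, 0, 0, 0],
  [0, -6.3, 22.5, -7, 0, 0, 0],
  [0, -6.3, 22.5, -4, 0, 0, 0],
  [0, -6.3, 22.5, -4, 0, 0, 0],
  [0, -6.3, 22.5, -4, 0, 0, 0],
  [0, -6.3, 22.5, -4, 0, 0, 0],
])

```text
t: 27.25
tool_pos: [0.5377, 0.2767, 0.0548]
ee_rot: [0.082, 0.997, 0.001, 0.001]
ft_force: [0.4, 0.5, -0.9]
gripper_width: 0.0351
grasp_force: 30.5
```

```bash
python3 st.py .5376 .2766 .017 80.7
```

```text
[0.5377 0.2767 0.0548] [ 0.4  0.5 -0.9] 0.0351 30.5 27.25 j6 -1.05
[ 0.02 -0.02  3.78] [ 0.001  0.002 -0.001]
```

Request:
jog_arm([
  [0, 0, 0, 2, 0, 0, 0],
  [0, 0, 0, 3.3, 0, 0, 0],
  [0, 0, 0, 3.75, 0, 0, 0],
  [0, 0, 0, 3.75, 0, 0, 0],
  [0, 0, 0, 3.75, 0, 0, 0],
  [0.65, 0, 0, 3.75, 0, 0, 0],
  [0.65, 0, 0, 3.75, 0, 0, 0],
  [0.65, 0, 0, 3.75, 0, 0, 0],
  [0.65, 0, 0, 3.75, 0, 0, 0],
  [0.65, 0, 0, -2, 0, 0, 0],
  [0.65, 0, 0, -8, 0, 0, 0],
  [0.65, 0, 0, -15, 0, 0, 0],
])

```text
t: 28.75
tool_pos: [0.5362, 0.2766, 0.197]
ee_rot: [0.081, 0.997, -0.0, -0.0]
ft_force: [1.6, 0.1, -0.2]
gripper_width: 0.0554
grasp_force: 0.0
```

```bash
python3 st.py .21 .59 .23 70
```

```text
[0.5362 0.2766 0.197 ] [ 1.6  0.1 -0.2] 0.0554 0.0 28.75 j6 -1.05
[37.27 25.64 -3.28] [-0.001 -0.001  0.186]
```

Request:
jog_arm([
  [0.65, 5, 3.4, -2, 0, 0, 0],
  [0.65, 10, 6.9, -2, 0, 0, 0],
  [0.65, 15, 10.3, -2, 0, 0, 0.1],
  [0.65, 20, 13.7, -2, 0, 0, 0.186],
  [0.65, 25, 17, -2, 0, 0, 0.186],
  [0.65, 30, 20.6, -2, 0, 0, 0.186],
  [0.65, 35, 24, -2, 0, 0, 0.186],
  [0.65, 37, 25.6, -2, 0, 0, 0.186],
  [0.65, 37, 25.6, -2, 0, 0, 0.186],
  [0.65, 37, 25.6, -2, 0, 0, 0.186],
])

```text
t: 30.0
tool_pos: [0.2135, 0.5887, 0.2155]
ee_rot: [0.174, 0.985, -0.001, 0.0]
ft_force: [-0.5, -0.4, -0.0]
gripper_width: 0.0551
grasp_force: 0.0
```

Run:
```python
from h import *
from bench import optics
c=optics.capture("top"); np.savez('pics/t3.npz',**c)
cv2.imwrite('pics/t3.png',cv2.resize(c["image"][:,:,::-1],None,fx=1.5,fy=1.5))
G=dict(amber=(.5598,-.2771,.019,.03),jred=(.4799,-.2812,.055,.018),box=(.41,-.2854,.025,.038),redd=(.4288,.2945,.019,.03),jblue=(.5375,.2766,.055,.018),green=(.551,-.096,.016,.03),jwhite=(.6735,-.056,.052,.018))
for n,(x,y,z,rad) in G.items():
    P=topz(c,x,y,rad+.02);P=P[P[:,2]>z-.008]
    (a,b),sz,th=cv2.minAreaRect(P[:,:2].astype(np.float32))
    u,v=w2px(c,(x,y,z)); bl=blob(c,u,v,z,60)
    print(n,'depth',np.round(P.mean(0),4),'rect',np.round((a,b),4),np.round(sz,3),round(th,1),'err',np.round((P[:,:2].mean(0)-[x,y])*1000,1),'blob err',np.round((bl[0]-[x,y])*1000,1),np.round(bl[2],3))
a=c["image"][155:270,315:395,::-1];b=c["image"][155:270,100:180,::-1]
cv2.imwrite('pics/t3c.png',cv2.resize(np.hstack([b,a]),None,fx=4.8,fy=4.8,interpolation=cv2.INTER_CUBIC))
```

```text
amber depth [ 0.5575 -0.2737  0.0174] rect [ 0.5634 -0.2742] [0.072 0.061] 2.7 err [-2.3  3.4] blob err [-2.8  3.4] [0.061 0.061]
jred depth [ 0.4787 -0.2769  0.0543] rect [ 0.4777 -0.2766] [0.034 0.034] 84.1 err [-1.2  4.3] blob err [-0.7  3.5] [0.034 0.035]
box depth [ 0.4135 -0.281   0.0258] rect [ 0.431  -0.2814] [0.071 0.077] 3.2 err [3.5 4.4] blob err [179.3 298.6] [1.044 1.466]
redd depth [0.4308 0.2972 0.0176] rect [0.4309 0.2975] [0.061 0.058] 87.8 err [2.  2.7] blob err [ 0.3 -1.1] [0.057 0.061]
jblue depth [0.5347 0.2781 0.0543] rect [0.5349 0.2786] [0.034 0.034] 28.2 err [-2.8  1.5] blob err [-2.1 -0.1] [0.034 0.035]
green depth [ 0.5517 -0.0967  0.0144] rect [ 0.5514 -0.0973] [0.06 0.06] 22.1 err [ 0.7 -0.7] blob err [-47.  78.] [1.015 1.444]
jwhite depth [ 0.671  -0.0551  0.0515] rect [ 0.6722 -0.0556] [0.032 0.036] 89.0 err [-2.5  0.9] blob err [-63.1  41.9] [1.02  1.435]
```

View pics/t3c.png

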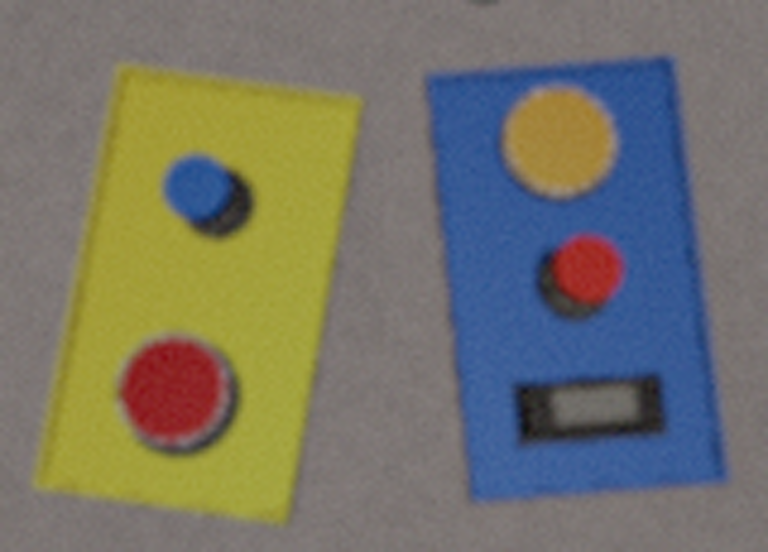

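View pics/t3.png

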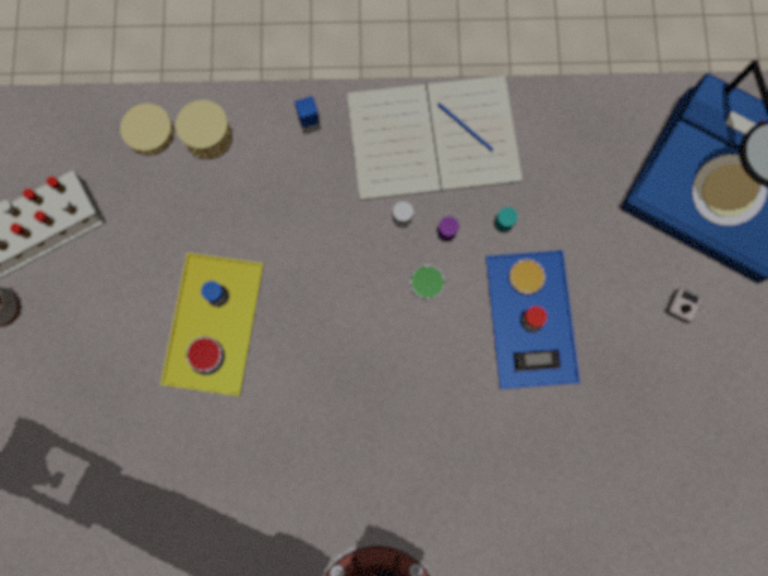

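Everything is in the right tray and upright, and the green dish (428,282) and white jar (403,212) are undisturbed. The blue-tray items measure about 3–4 mm toward +y of their marks, so I'll cross-check with the side camera.

Run:
```python
from h import *
from bench import optics
c=optics.capture("side"); np.savez('pics/s3.npz',**c); c0=dict(np.load('pics/side0.npz')); t=dict(np.load('pics/t3.npz'))
G=dict(amber=(.5598,-.2771,.019),jred=(.4799,-.2812,.055),box=(.41,-.2854,.025),redd=(.4288,.2945,.019),jblue=(.5375,.2766,.055))
for n,(x,y,z) in G.items():
    m=blob(c0,*w2px(c0,(x,y,.003)),.003,45)
    o=blob(c,*w2px(c,(x,y,z)),z,45)
    print(n,'mark',np.round(m[0],4),np.round(m[2],3),'obj',np.round(o[0],4),np.round(o[2],3),np.round(o[3],1),'err mm',np.round((o[0]-m[0])*1e3,1),np.round((o[1]-m[1])*1e3,1))
a=c["image"][230:384,300:440,::-1]
cv2.imwrite('pics/s3c.png',cv2.resize(a,None,fx=3.8,fy=3.8,interpolation=cv2.INTER_CUBIC))
# grey patch on box, top view
for tol in (25,35,45):
  o=blob(t,*w2px(t,(.4105,-.281,.025)),.025,tol);print('patch',np.round(o[1],4),np.round(o[2],3),o[3])
```

```text
amber mark [ 0.5581 -0.2793] [0.063 0.064] obj [ 0.5564 -0.2777] [0.053 0.054] -40.3 err mm [-1.6  1.6] [-1.5  1.9]
jred mark [ 0.4784 -0.2838] [0.039 0.04 ] obj [ 0.4785 -0.282 ] [0.034 0.034] 28.6 err mm [0.1 1.8] [-0.1  1.8]
box mark [ 0.4088 -0.2878] [0.033 0.081] obj [ 0.4098 -0.2857] [0.019 0.045] -86.8 err mm [1. 2.] [0.8 2. ]
redd mark [0.4272 0.2899] [0.059 0.059] obj [0.4297 0.2903] [0.048 0.05 ] 10.8 err mm [2.5 0.4] [2.6 0.5]
jblue mark [0.5355 0.2725] [0.033 0.037] obj [0.5339 0.2718] [0.032 0.032] -71.5 err mm [-1.7 -0.6] [-1.6 -0.5]
patch [ 0.4106 -0.2834] [0.018 0.044] -86.67195
patch [ 0.4109 -0.2835] [0.02  0.046] -86.43288
patch [ 0.4108 -0.2834] [0.023 0.048] -86.67157
```

View pics/s3c.png

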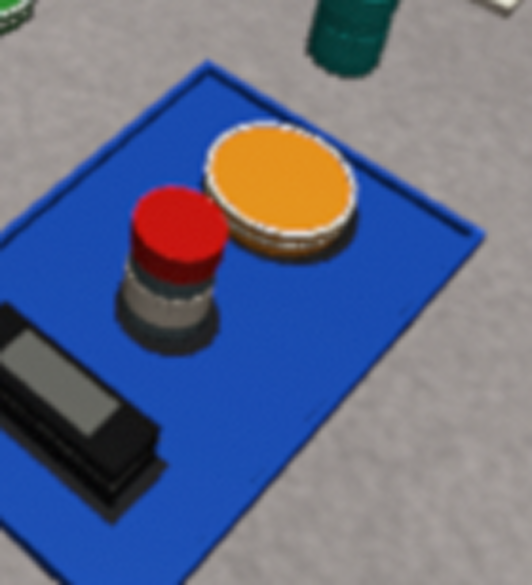

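The side view shows the amber dish (280,180), red jar (178,250) and slide box (75,410) flat and within their dark marks. Offsets are about 2 mm here and up to about 4 mm from the top camera, and regripping would gain little, so I'm handing in.

```bash
python3 -c "
from bench import ticket
print(ticket.sign_off())"
```

```text
the job is handed in; nothing more can be done
None
```

Both kits are made up in the order asked and handed in at about 30 s on the robot's clock; all five items stand upright about 2 mm off their marks by the side camera (up to about 4 mm by the top one), and the green dish, white-capped jar and look-alikes were not touched.

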